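# Nip a bush blank in a bench-mounted caliper

### The job

Check the flange of a rough-turned bush blank in the caliper that is clamped flat on the plate: take, of the two alike tall blanks, the one standing nearer the caliper. Slide the caliper open, stand the blank upright on the dark steel rest between the jaws and let go of it, then close the sliding jaw gently, without cocking it, until both jaws bear on the flange with a light steady pressure for a moment, and leave it nipped there for reading. Do not disturb the other bushes or the gauge block.

Things in the scene. Friction and masses are not known exactly. Their poses are not given: they have to be found in the camera images.
- blank_a: A rough-turned plain steel bush blank standing flange down: 30 mm high, body 19 mm across above a flange 8 mm thick. The flange's diameter, somewhere from 21 to 27 mm, is what the check finds; blank_a and blank_b look alike but differ in it. About 50 g. Origin: centre of its underside, z up. Grip the body 15 mm or more above the foot, so that the fingers stay above the jaws.
- blank_b: A rough-turned plain steel bush blank standing flange down: 30 mm high, body 19 mm across above a flange 8 mm thick. The flange's diameter, somewhere from 21 to 27 mm, is what the check finds; blank_a and blank_b look alike but differ in it. About 50 g. Origin and grip as blank_a.
- wide_bush: A flanged steel bush 28 mm across and 22 mm high, not to be moved. Origin: centre of its underside.
- gauge_block: A loose steel gauge block 9 x 30 x 20 mm (20 high), off to the right, not to be moved. Origin: centre of its underside.
- caliper: Beam and fixed jaw, clamped flat on a fixed plate, jaws towards the robot. Origin: beam axis, in the fixed jaw's face, at the plate's top (10 mm over the table). y: along the beam to the fixed jaw's back; beam 16 wide, 191 mm to -y. Jaws: x -8 to -50, z 5 to 9 mm. Dark steel rest, top z 3 mm: x -47 to -13, y -1 to -65. Clamp on the fixed jaw's back: y 4 to 44, x -13 to 13, top z 19.
- sliding_jaw: Sliding jaw and black display, one piece. Origin: beam axis at the plate's top, 40 mm behind (-y) the jaw's face; axes as caliper's. Display: x -17 to 17, y -37 to 33, z 9.5 to 18 mm; frame under it: x -13 to 13, y -35 to 39, z 4 to 10; jaw from y 18 on reaches x -50. It rocks about its z in the gib, sprung at 12 N m/rad: an off-axis push, a skewed grip or a hard nip cocks it.
- carriage (a joint): Gap between the jaws' faces in m, 0 shut to 0.09 open; growing, the sliding jaw goes along the caliper's -y. Stays where left: friction 1.2 N, damping 3 N s/m.

How it is judged:
On the way, in this order (a step that is already met when the one before it is completed fails the run):
1. the caliper is slid open to more than 30 mm (value of joint carriage above 0.03 m), for 0.2 s.
2. a blank stands upright on the rest between the open jaws, let go (((x of blank_a in the frame of caliper between -0.043 and -0.018 m and angle between blank_a's own z axis and vertical below 0.06 rad and z of blank_a in the frame of caliper between 0.001 and 0.005 m and y of blank_a in the frame of caliper between -0.075 and -0.01 m and value of joint carriage above 0.028 m and contact force between the fingers and blank_a below 0.05 N and linear speed of blank_a below 0.02 m/s) or (x of blank_b in the frame of caliper between -0.043 and -0.018 m and angle between blank_b's own z axis and vertical below 0.06 rad and z of blank_b in the frame of caliper between 0.001 and 0.005 m and y of blank_b in the frame of caliper between -0.075 and -0.01 m and value of joint carriage above 0.028 m and contact force between the fingers and blank_b below 0.05 N and linear speed of blank_b below 0.02 m/s))), for 0.2 s.
3. the jaws nip it: each bears on it with over 1.5 N, the sliding jaw within 0.03 rad of square, fingers off the blank (((x of blank_a in the frame of caliper between -0.043 and -0.018 m and angle between blank_a's own z axis and vertical below 0.06 rad and z of blank_a in the frame of caliper between 0.001 and 0.005 m and contact force between each of sliding_jaw, caliper and blank_a above 1.5 N and angle between the y axis of sliding_jaw and the y axis of caliper, either way round below 0.03 rad and contact force between the fingers and blank_a below 0.05 N) or (x of blank_b in the frame of caliper between -0.043 and -0.018 m and angle between blank_b's own z axis and vertical below 0.06 rad and z of blank_b in the frame of caliper between 0.001 and 0.005 m and contact force between each of sliding_jaw, caliper and blank_b above 1.5 N and angle between the y axis of sliding_jaw and the y axis of caliper, either way round below 0.03 rad and contact force between the fingers and blank_b below 0.05 N))), for 0.3 s.
At the end, for the whole second after the job is handed in: The blank that stood nearer the caliper stands upright on the rest, 18 to 43 mm out from the beam axis, still lightly nipped: both jaws touch it (over 0.1 N), the sliding jaw square to the beam within 0.02 rad; the other blank is still at its place to the left; all at rest and released (((x of blank_a in the frame of caliper between -0.043 and -0.018 m and angle between blank_a's own z axis and vertical below 0.06 rad and z of blank_a in the frame of caliper between 0.001 and 0.005 m and world y of blank_b above 0.19 m and contact force between each of sliding_jaw, caliper and blank_a above 0.1 N and angle between the y axis of sliding_jaw and the y axis of caliper, either way round below 0.02 rad and linear speed of blank_a below 0.01 m/s) or (x of blank_b in the frame of caliper between -0.043 and -0.018 m and angle between blank_b's own z axis and vertical below 0.06 rad and z of blank_b in the frame of caliper between 0.001 and 0.005 m and world y of blank_a above 0.19 m and contact force between each of sliding_jaw, caliper and blank_b above 0.1 N and angle between the y axis of sliding_jaw and the y axis of caliper, either way round below 0.02 rad and linear speed of blank_b below 0.01 m/s))).
It fails at once if a jaw presses on a blank with over 12 N (contact force between any of sliding_jaw, caliper and blank_a above 12 N or contact force between any of sliding_jaw, caliper and blank_b above 12 N).
It fails at once if the sliding jaw is cocked by over 0.05 rad (angle between the y axis of sliding_jaw and the y axis of caliper, either way round above 0.05 rad).
It fails at once if both blanks are moved over 10 mm (distance of each of blank_a, blank_b from where it was at the start of the episode above 0.01 m).
It fails at once if the wide bush or the gauge block is moved over 10 mm (distance of any of wide_bush, gauge_block from where it was at the start of the episode above 0.01 m).
It also fails if it takes over 53 s, if anything falls off the work surface, if the arm or the gripper's body presses on something with over 40 N, if the wrist force passes 120 N, or if a joint passes its speed limit or range.

### The arm

A 6-joint arm with a two-finger parallel gripper is mounted at the origin on a cart in front of the work surface, level with it; the furniture and walls round the work are solid. World frame = base frame: x ahead of the robot, y to its left, z up, the work surface at z = 0. Lengths are in m, angles in rad, forces in N, time in s.
With the tool pointing down it reaches from about 0.35 to 0.975 m from the base axis. Payload 4.9 kg.
Tool frame: the origin (TCP) lies on the front face of the gripper's body, between the roots of the fingers; the fingertips stand ctrl.tip_extent ahead of it and the grasp point (between the pads) lies 54 mm ahead of it (ctrl.tip_extent is the distance from the TCP to the fingertips, in m); z points along the fingers, y is the line along which they close (so a half turn about z gives the same grasp; the last joint's range is limited). The gripper opens to 85 mm and grips with 20 to 120 N. Pads are 22 mm wide; open, the fingers measure 114 mm over their backs; the gripper's body (76 mm by 85 mm) begins 54 mm behind the grasp point. The pads swing forward as they close: fully open they stand 13 mm farther back than shut.
Start: joints at [1.201, 0.053, 1.613, -0, 1.476, -0.119], TCP at [0.155, 0.605, 0.304] pointing down, gripper open.
Joint ranges: [-3.01, 3.01], [-1.01, 2.22], [0.06, 2.58], [-1.02, 4.17], [0.09, 2.62], [-3.14, 3.14]. Speed limits (rad/s): [2.57, 2.57, 3.14, 3.14, 3.14, 3.14].

### API

Orientations are given as a rotation vector (axis times angle).
In Python, from station import ctrl gives the robot as it stands.
- The arm moves only by the tool apply_moves, never from a script. Its argument "rows" is one flat list of numbers, 6 for each row, row after row: the shift along the tool's x, y, z normalised to -1 to 1, where 1 is 0.6 m, then the turn, a rotation vector about the tool's x, y, z normalised to -1 to 1, where 1 is 90 degrees. A call has 1 to 20 rows; each row is the pose to reach, as a shift and turn from the pose commanded when the call began, along the tool's axes at that moment; what a row does not reach only later rows make up. A row lasts 1/10 s, in which the tool goes at most 50 mm and 8.59 degrees, less where a joint would pass 70% of its speed; a pose out of reach is approached as far as the arm can. A call with a number of a shift or a turn outside -1 to 1 is refused whole. A call with a gripper value outside its range is refused whole. "grip" is the opening, from 0 (shut) to 1 (fully open), set as the call begins (left out, the last holds). The fingers move at their own pace and stop on an object; "grip_force" is the grip in N (left out, the last holds). Time passes only in rows, so rows that repeat a pose let the fingers close. It gives the time, the measured TCP pose, the force, the opening and the grip force at its end, in the units of the state.
- ctrl.get_obs(): the state, without advancing time (a new reading comes with each control period).
- ctrl.get_image(name): name is "scene" or "top"; returns (picture, depth): 400x640x3 uint8, blue, green, red; 400x640 float32, m along the optical axis (not along the pixel's ray), 0 where there is no reading.
- ctrl.camera_model(name): a dict with "mtx" (3x3 intrinsics, pixels), "R" (3x3) and "t" (3): a world point X has camera coordinates R X + t. Camera axes: x right, y down, z forward; pixel columns grow to the right and rows downward; lengths in m; the calibration is good to about 2 mm. A picture is of the moment at which its call begins. camera_model takes no time and is no camera call.
- ctrl.finish_job(): hands the job in; it is judged then, once.
The state is a dict: "t": time; "q": joint angles; "dq": joint speeds; "effort": joint torques, N m; "tool_pos": TCP position; "tool_rot": TCP orientation; "contact_force": force on the tool from outside, world axes, zero at the start; "wrist_torque": the same for the moment, N m; "opening": finger opening in m; "grip_force": force on a finger pad.
Only numpy, scipy, OpenCV 4.12 (cv2) and the standard library are available. Lean on these libraries where they do the work, as an engineer would, in place of code of your own. Each camera call takes 0.05 s, during which the arm holds its last target. There are 200 camera calls.

## Working session

There is one attempt and no reset: what is moved stays moved. The work goes in short steps, Python scripts to look and compute and a tool call to move; the robot and the scene stay as the last step left them, time stands still between calls to the robot, and variables do not carry over. Pictures are saved under pics/ and viewed, at most 10 in all, crops included, and the job is handed in when it is done.

Besides the shell and the picture viewer there is one more tool, called as a command line: name --argument value ..., lists and objects as JSON in quotes. apply_moves: Moves the arm, as the interface text tells. Its arguments: {"type":"object","properties":{"rows":{"type":"array","items":{"type":"number"}},"grip":{"type":"number"},"grip_force":{"type":"number"}},"required":["rows"]}

```bash
mkdir -p pics
cat > h.py <<'E'
import numpy as np, cv2
from station import ctrl
def snap(n,tag):
    im,d=ctrl.get_image(n); cv2.imwrite(f'pics/{tag}.png',im); np.savez(f'pics/{tag}.npz',d=d,im=im); return im,d
def world(n,d,u,v,z=None):
    c=ctrl.camera_model(n); K,R,t=[np.array(c[k]) for k in('mtx','R','t')]
    r=np.linalg.inv(K)@np.array([u,v,1.]); o=-R.T@t; w=R.T@r
    s=d[int(round(v)),int(round(u))] if z is None else (z-o[2])/w[2]
    return o+w*s
E
python3 - <<'E'
from h import *
for n in('scene','top'):
    snap(n,n+'0'); c=ctrl.camera_model(n); R=np.array(c['R']); print(n,-R.T@np.array(c['t']),c['mtx'],R)
print(ctrl.get_obs(),ctrl.tip_extent)
E
```

```text
scene [-0.08564016 -0.43895251  0.61559583] [[423.19526809   0.         317.28637206]
 [  0.         423.19526809 191.11799445]
 [  0.           0.           1.        ]] [[ 0.584513   -0.81131825  0.01035655]
 [-0.50840847 -0.37617005 -0.7746076 ]
 [ 0.6323491   0.44750285 -0.63235735]]
top [ 0.36124952 -0.03642856  0.97756737] [[412.65932916   0.         316.82062804]
 [  0.         412.65932916 204.94429396]
 [  0.           0.           1.        ]] [[-0.00824661 -0.99996374 -0.00212234]
 [-0.99431056  0.00842536 -0.10618626]
 [ 0.10620029  0.00123458 -0.99434399]]
{'t': 0.1, 'q': array([ 1.20101374e+00,  5.33042616e-02,  1.61414245e+00, -1.44087610e-06,
        1.47599490e+00, -1.19013293e-01]), 'dq': array([-2.24404493e-03, -3.73567342e-03, -2.86163770e-03, -9.91714788e-06,
        1.00513524e-03, -2.34120932e-04]), 'effort': array([ 9.55856194e-05, -3.94907892e+01, -3.71362102e+01, -9.98949395e-05,
        3.99890167e-03,  2.20777849e-06]), 'tool_pos': array([0.15494736, 0.60505215, 0.30278601]), 'tool_rot': array([-3.92820028e-01, -3.11648628e+00,  2.81818072e-03]), 'contact_force': array([-0.45092189,  0.13459464,  0.15134123]), 'wrist_torque': array([0.02981667, 0.00754968, 0.02694034]), 'grip_force': 0.0, 'opening': 0.08528234565641032} 0.0726
```

View pics/top0.png

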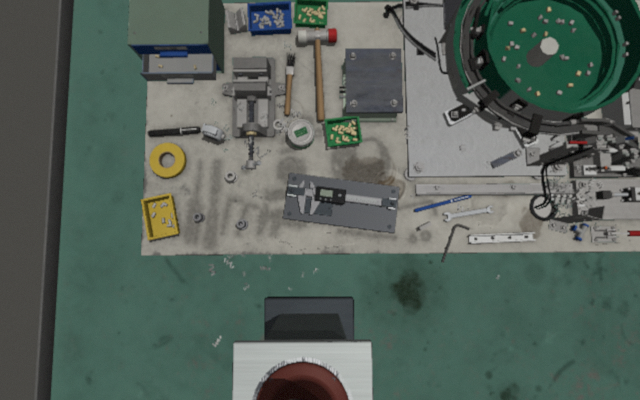

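View pics/scene0.png

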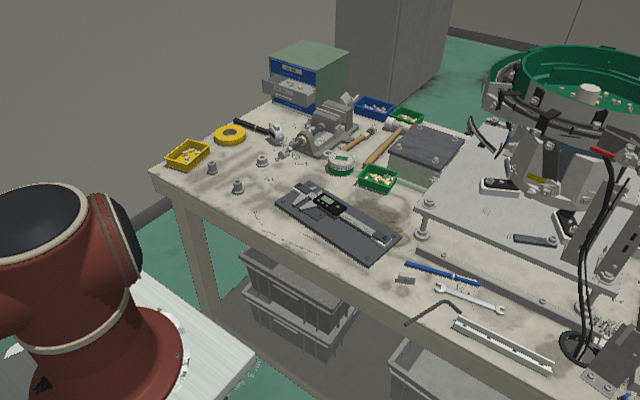

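The top view shows the caliper plate at about (340,203), with three round parts at (198,217), (241,225) and (231,177). I'll enlarge that area.

Run:
```python
from h import *
im=cv2.imread('pics/top0.png'); a=cv2.resize(im[165:240,275:405],None,fx=6,fy=6,interpolation=cv2.INTER_CUBIC)
cv2.imwrite('pics/c1.png',a)
s=cv2.imread('pics/scene0.png'); b=cv2.resize(s[145:275,200:420],None,fx=3.6,fy=3.6,interpolation=cv2.INTER_CUBIC)
cv2.imwrite('pics/c2.png',b)
d=np.load('pics/top0.npz')['d']
for u,v in[(198,217),(241,225),(231,177)]:
    print(u,v); 
    g=np.array([[world('top',d,x,y)[2]*1000 for x in range(u-7,u+8)] for y in range(v-7,v+8)]).round().astype(int); print(g)
```

```text
198 217
[[  1   4   2   1   3   2  -1   2   3   5   3   1  -2   0   2]
 [  0   2   1   3   0   3  -1   4   0   3   3   4   0   1   2]
 [  3   0   3   4 978  28  32   4   0  -1   2 978 978   4   2]
 [  5   0   0  28  34  33  30  31  29  18   9   5   3   1   4]
 [  0   2  29  31  27  27  23  31  35  29  18  12   5   2   2]
 [  2  -2  30  32  25  16  15   7  34  34  23  11  14   0   3]
 [ -2  29  30  32  21  14   5 978  29  30  27  18   8   4   0]
 [  1   1  31  30  23  18   8   7  32  33  25  15  10   6   5]
 [  2   4  30  33  32  22  10  36  32  30  22  12  11   4   2]
 [ -2   2   3  31  30  31  33  28  28  23  15  10   9   2   6]
 [  5   1   1   2  31  32  33  26  22  16   9  11   3   3  -1]
 [  2   1   1   6   3   0   9   6  11  12   4  -4   0   0   0]
 [ -2   3   3   5   1  -1   2   1  -2   4   2   3   1   1   1]
 [  0   1   3   5   1   4   0   1  -1   2   0   3   3   1   1]
 [  2   1   0   2   4   1   1   2   2  -1   1   2   0   1   2]]
241 225
[[ 0 -1  2  2  4  4  4 11 11  4  4  1  1  4  1]
 [ 1 -1  0 -2 -1 33 32 35  9 10 11  6  1  4  2]
 [ 1  2  1 30 29 30 31 33 31 26  8 10  8  
[... 611 characters left out ...]
22  1  0  2  3  3  2  3  3]
 [ 1  1  3 27 23 24 22 21 24  7  2  2  1  2  1]
 [ 2  3 25 23 24 21 24 25 22 22 11  3  3  3  4]
 [ 2 24 23 26 19 21 15 20 24 27 23 12  1  1  1]
 [ 4 25 25 20 16 11  3 -1 24 25 22 14  7  1  2]
 [ 1 24 22 21 11  6  0  2 25 24 25 15  6  3  1]
 [ 0 26 22 23  8  5  1  1 28 26 24 18  9  3  3]
 [ 2 24 23 24 15  3  3 22 25 24 23 13  9  4  1]
 [ 3  4 22 26 24 19 24 25 24 23 19 10  8 -2  0]
 [ 3  1  5 26 26 23 24 25 22 16 15  9  4  3  2]
 [ 3  1  0  7 19 21 23 19 16  9  6  9  4 -2  5]
 [ 4  5  1  1 10 11  9 12 10  9  4  3  0  1  2]
 [ 3  2 -2  1  3  3  5  5  3  1  2  4  5  3  1]
 [ 1  0  6  3  0  1  5  0  1  0  3  1  0  2  2]
 [ 1  3  2  5 -1  2  3 -4 -1 -1  5  6  1  4  3]]
```

View pics/c1.png

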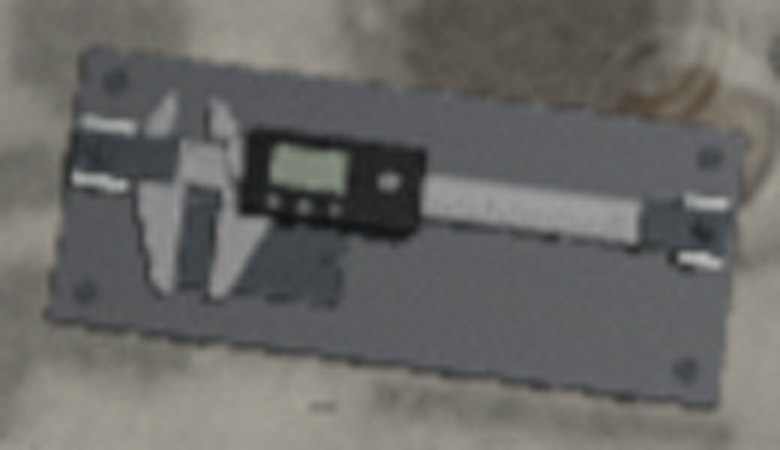

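View pics/c2.png

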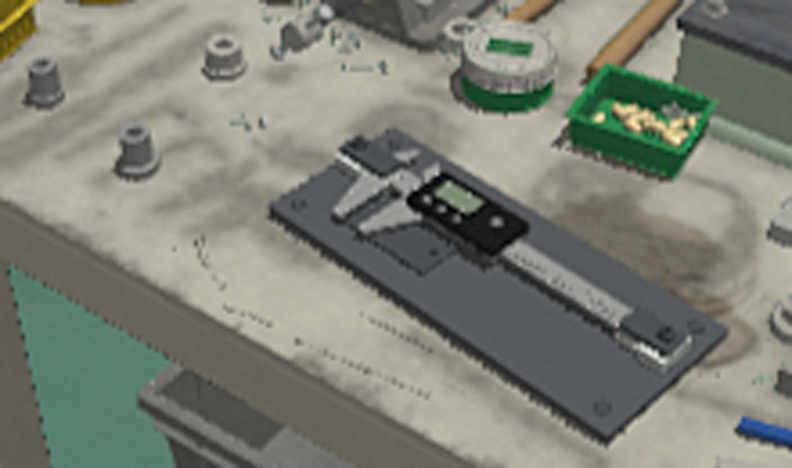

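```bash
cat > m.py <<'E'
from h import *
z=np.load('pics/top0.npz'); d,im=z['d'],z['im']
def W(u,v,h): return world('top',d,u,v,h)
f=8
def rect(mask_src,x0,y0,h):
    cs,_=cv2.findContours(mask_src,cv2.RETR_EXTERNAL,cv2.CHAIN_APPROX_NONE)
    c=max(cs,key=cv2.contourArea); b=cv2.boxPoints(cv2.minAreaRect(c))
    p=np.array([W((x+.5)/f-.5+x0,(y+.5)/f-.5+y0,h)[:2] for x,y in b]); return p
def show(n,p):
    e=np.roll(p,-1,0)-p; L=np.linalg.norm(e,axis=1); i=L.argmax(); a=np.arctan2(e[i,1],e[i,0])
    print(n,'ctr',p.mean(0).round(4),'L',L.round(4),'ang',a.round(4)); 
g=cv2.resize(cv2.cvtColor(im,cv2.COLOR_BGR2GRAY),None,fx=f,fy=f,interpolation=cv2.INTER_CUBIC)
x0,y0,x1,y1=310,180,350,208
sub=g[y0*f:y1*f,x0*f:x1*f]
for th in(45,60): show('disp',rect((sub<th).astype(np.uint8),x0,y0,.028))
hsv=g[165*f:240*f,278*f:405*f]
for th in(120,130): show('plate',rect(cv2.morphologyEx((hsv<th).astype(np.uint8),cv2.MORPH_OPEN,np.ones((31,31))),278,165,.010))
for n,u,v,h in[('near',241,225,.03),('far',198,217,.03),('wide',231,177,.022)]:
    P=[(x,y) for x in range(u-8,u+9) for y in range(v-8,v+9) if abs(W(x,y,None)[2]-h)<.006 and W(x,y,None)[2]<.1]
    (cx,cy),r=cv2.minEnclosingCircle(np.float32(P)); print(n,cx,cy,r,W(cx,cy,h).round(4),'med',W(*np.median(P,0),h).round(4))
# c1 readings
c=lambda x,y,h:W((x+.5)/6-.5+275,(y+.5)/6-.5+165,h)[:2].round(4)
for n,x,y,h in[('beamL',205,161,.015),('beamR',635,220,.015),('fix in',190,182,.019),('fix tip',175,295,.019),('sl in',222,185,.019),('sl tip',212,297,.019)]: print(n,c(x,y,h))
E
python3 m.py
python3 - <<'E'
from h import *
im=cv2.imread('pics/top0.png'); cv2.imwrite('pics/c3.png',np.hstack([cv2.resize(im[205:240,225:260],(400,400),interpolation=cv2.INTER_CUBIC),cv2.resize(im[175:210,290:325],(400,400),interpolation=cv2.INTER_CUBIC)]))
E
```

```text
disp ctr [ 0.484 -0.066] L [0.0371 0.07   0.037  0.0697] ang -1.7184
disp ctr [ 0.4846 -0.0659] L [0.0397 0.0725 0.0396 0.0722] ang -1.6815
plate ctr [ 0.4787 -0.0887] L [0.2948 0.1644 0.2896 0.1645] ang -1.5795
plate ctr [ 0.472  -0.0923] L [0.3023 0.1778 0.2965 0.1779] ang -1.5795
near 240.1969757080078 222.9242401123047 4.332740306854248 [0.4224 0.1413 0.03  ] med [0.4222 0.1417 0.03  ]
far 196.5 216.5 4.527792930603027 [0.438  0.2422 0.03  ] med [0.4392 0.2433 0.03  ]
wide 229.82786560058594 175.0737762451172 5.254514217376709 [0.5356 0.1684 0.022 ] med [0.5357 0.168  0.022 ]
beamL [ 0.4962 -0.0165]
beamR [ 0.4715 -0.1846]
fix in [ 0.4875 -0.0107]
fix tip [ 0.4432 -0.0046]
sl in [ 0.4862 -0.0232]
sl tip [ 0.4423 -0.019 ]
```

View pics/c3.png

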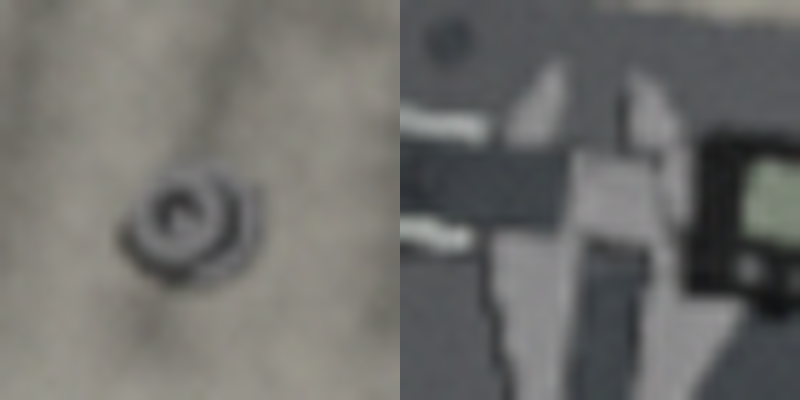

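The blank's top ring is centred at about (240.2,223) and the display spans 70 x 37 mm. I'll get the beam yaw by fitting lines to the edges.

```bash
cat > yaw.py <<'E'
from h import *
import sys
def run(tag,items):
    z=np.load(f'pics/{tag}.npz'); d,im=z['d'],z['im']; g=cv2.GaussianBlur(cv2.cvtColor(im,cv2.COLOR_BGR2GRAY).astype(float),(0,0),.7)
    for n,ua,ub,va,slope,h in items:   # near-horizontal edge passing (ua,va) with slope
        P=[]
        for u in range(ua,ub+1):
            vc=va+slope*(u-ua); lo=int(round(vc))-4; gr=np.abs(np.diff(g[lo:lo+9,u])); k=gr[1:-1].argmax()+1
            a,b,c=gr[k-1],gr[k],gr[k+1]; off=.5*(a-c)/(a-2*b+c) if a-2*b+c else 0
            P.append(world('top',d,u,lo+k+.5+np.clip(off,-1,1),h)[:2])
        P=np.array(P)
        for _ in range(3):
            p=np.polyfit(P[:,1],P[:,0],1); r=P[:,0]-np.polyval(p,P[:,1]); P=P[abs(r)<=2*r.std()+1e-5]
        print(n,'theta',-np.arctan(p[0]).round(4),'x at y=-.06',np.polyval(p,-.06).round(4),'rms',r.std().round(5),len(P))
if __name__=='__main__':
    q=lambda x,y:((x+.5)/6-.5+275,(y+.5)/6-.5+165)
    it=[]
    for n,x1,y1,x2,y2,h in[('plate top',110,49,720,127,.01),('plate bot',80,322,690,400,.01),('beam top',435,175,625,200,.016),('beam bot',435,216,625,242,.016),('disp top',270,131,415,150,.028),('disp bot',260,215,400,235,.028)]:
        a,b=q(x1,y1),q(x2,y2); it.append((n,int(round(a[0])),int(round(b[0])),a[1],(b[1]-a[1])/(b[0]-a[0]),h))
    run('top0',it)
E
python3 yaw.py
```

```text
plate top theta -0.1484 x at y=-.06 0.5308 rms 0.00101 84
plate bot theta -0.1365 x at y=-.06 0.4175 rms 0.00037 89
beam top theta -0.1397 x at y=-.06 0.4962 rms 0.00013 32
beam bot theta -0.1406 x at y=-.06 0.4806 rms 0.00018 31
disp top theta 0.0208 x at y=-.06 0.4995 rms 0.00139 23
disp bot theta -0.2198 x at y=-.06 0.4684 rms 0.00177 19
```

The beam fit gives yaw θ≈-0.140 and a width of 15.5 mm against 16 nominal. The caliper origin is near (0.495,-0.012), the gap about 13 mm, and the nearer blank is at (0.422,0.1415).

```bash
cat > plan.py <<'E'
from h import *
from scipy.spatial.transform import Rotation as Ro
TH=-0.140; O=np.array([.4952,-.0118]); X=np.array([np.cos(TH),np.sin(TH)]); Y=np.array([-np.sin(TH),np.cos(TH)])
def cal(x,y): return O+x*X+y*Y
def incal(p): return np.array([(p-O)@X,(p-O)@Y])
Rt=np.column_stack([np.r_[-Y,0]*-1,np.r_[X,0],[0,0,-1]])  # tool y = x_c
if np.linalg.det(Rt)<0: Rt[:,0]*=-1
def go(x,y,z,verbose=1):
    o=ctrl.get_obs(); R0=Ro.from_rotvec(o['tool_rot'])
    sh=R0.inv().apply(np.array([x,y,z])-o['tool_pos'])/.6; tu=(R0.inv()*Ro.from_matrix(Rt)).as_rotvec()/(np.pi/2)
    print('move',sh.round(4),tu.round(4)); return sh,tu
def st():
    o=ctrl.get_obs(); p=o['tool_pos']; print('t',o['t'],'pos',p.round(4),'cal',(incal(p[:2])*1e3).round(2),'yawerr',(Ro.from_rotvec(o['tool_rot']).inv()*Ro.from_matrix(Rt)).as_rotvec().round(4),'F',o['contact_force'].round(2),'op',round(o['opening'],4),'gf',o['grip_force'],'tip',ctrl.tip_extent)
E
python3 -c "
from plan import *
print(Rt.round(3)); st(); p=cal(0,-.013-.042); print(p); go(*p,.16)"
```

```text
[[ 0.14  0.99  0.  ]
 [ 0.99 -0.14  0.  ]
 [-0.    0.   -1.  ]]
t 0.1 pos [0.1549 0.6051 0.3028] cal [-423.    563.34] yawerr [-1.70e-03  1.20e-03  1.46e+00] F [-0.45  0.13  0.15] op 0.0853 gf 0.0 tip 0.0726
[ 0.48752513 -0.06626188]
move [-0.8147 -0.9459  0.2395] [-1.100e-03  7.000e-04  9.295e-01]
```

apply_moves --rows '[-0.8147,-0.9459,0.2395,-0.0011,0.0007,0.9295,-0.8147,-0.9459,0.2395,-0.0011,0.0007,0.9295,-0.8147,-0.9459,0.2395,-0.0011,0.0007,0.9295,-0.8147,-0.9459,0.2395,-0.0011,0.0007,0.9295,-0.8147,-0.9459,0.2395,-0.0011,0.0007,0.9295,-0.8147,-0.9459,0.2395,-0.0011,0.0007,0.9295,-0.8147,-0.9459,0.2395,-0.0011,0.0007,0.9295,-0.8147,-0.9459,0.2395,-0.0011,0.0007,0.9295,-0.8147,-0.9459,0.2395,-0.0011,0.0007,0.9295,-0.8147,-0.9459,0.2395,-0.0011,0.0007,0.9295,-0.8147,-0.9459,0.2395,-0.0011,0.0007,0.9295,-0.8147,-0.9459,0.2395,-0.0011,0.0007,0.9295,-0.8147,-0.9459,0.2395,-0.0011,0.0007,0.9295,-0.8147,-0.9459,0.2395,-0.0011,0.0007,0.9295,-0.8147,-0.9459,0.2395,-0.0011,0.0007,0.9295,-0.8147,-0.9459,0.2395,-0.0011,0.0007,0.9295,-0.8147,-0.9459,0.2395,-0.0011,0.0007,0.9295,-0.8147,-0.9459,0.2395,-0.0011,0.0007,0.9295,-0.8147,-0.9459,0.2395,-0.0011,0.0007,0.9295]' --grip 0.6 --grip_force 20

```text
t: 2.0
tool_pos: [0.4873, -0.0643, 0.1602]
tool_rot: [-2.369, -2.062, -0.003]
contact_force: [0.2, -0.5, -0.8]
opening: 0.0513
grip_force: 0.0
```

```bash
python3 -c "
from plan import *
st(); im,d=snap('scene','s1'); st()
p=cal(0,-.055); go(*p,.16); go(*p,.0165+.0726)
cv2.imwrite('pics/c4.png',cv2.resize(im[100:280,250:490],None,fx=3.2,fy=3.2,interpolation=cv2.INTER_CUBIC))"
```

```text
t 2.0 pos [ 0.4873 -0.0643  0.1602] cal [ -0.53 -53.11] yawerr [ 0.0003 -0.0021  0.0017] F [ 0.19 -0.5  -0.79] op 0.0513 gf 0.0 tip 0.0726
t 2.05 pos [ 0.4874 -0.0643  0.1604] cal [ -0.43 -53.06] yawerr [ 0.0007 -0.002   0.0019] F [ 0.36  0.37 -0.77] op 0.051 gf 0.0 tip 0.0726
move [-0.0032  0.0007  0.0006] [ 0.0005 -0.0013  0.0012]
move [-0.0035  0.0006  0.1188] [ 0.0005 -0.0013  0.0012]
```

View pics/c4.png

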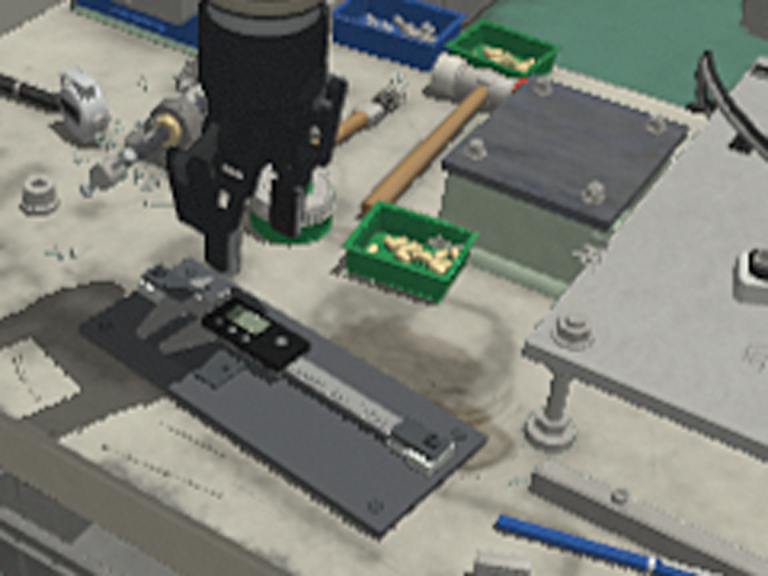

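```bash
python3 -c "
from plan import *
d=np.load('pics/s1.npz')['d']
for v in range(176,190):
    print(v,[tuple((np.r_[incal((w:=world('scene',d,u,v))[:2]),w[2]]*1e3).round().astype(int)) for u in (318,320,322)])"
```

```text
176 [(np.int64(-41), np.int64(-58), np.int64(122)), (np.int64(-35), np.int64(-58), np.int64(119)), (np.int64(-33), np.int64(-61), np.int64(119))]
177 [(np.int64(-40), np.int64(-57), np.int64(119)), (np.int64(-36), np.int64(-59), np.int64(117)), (np.int64(-33), np.int64(-61), np.int64(116))]
178 [(np.int64(-40), np.int64(-58), np.int64(116)), (np.int64(-37), np.int64(-60), np.int64(116)), (np.int64(-34), np.int64(-62), np.int64(115))]
179 [(np.int64(-40), np.int64(-57), np.int64(114)), (np.int64(-35), np.int64(-58), np.int64(111)), (np.int64(-33), np.int64(-62), np.int64(112))]
180 [(np.int64(-39), np.int64(-57), np.int64(110)), (np.int64(-37), np.int64(-60), np.int64(110)), (np.int64(-33), np.int64(-62), np.int64(110))]
181 [(np.int64(-39), np.int64(-57), np.int64(108)), (np.int64(-37), np.int64(-60), np.int64(108)), (np.int64(-34), np.int64(-62), np.int64(108))]
182 [(np.int64(-40), np.int64(-58), np.int64(106)), (np.int64(-35), np.int64(-58), np.int64(104)), (np.int64(-33), np.int64(-62), np.int64(105))]
183 [(np.int64(-40), np.int64(-58), np.int64(104)), (np.int64(-37), np.int64(-
[... 200 characters left out ...]
int64(100))]
185 [(np.int64(-31), np.int64(-49), np.int64(88)), (np.int64(-36), np.int64(-59), np.int64(97)), (np.int64(-33), np.int64(-62), np.int64(97))]
186 [(np.int64(41), np.int64(18), np.int64(8)), (np.int64(-32), np.int64(-56), np.int64(91)), (np.int64(-32), np.int64(-61), np.int64(94))]
187 [(np.int64(36), np.int64(14), np.int64(10)), (np.int64(39), np.int64(10), np.int64(10)), (np.int64(53), np.int64(17), np.int64(-1))]
188 [(np.int64(35), np.int64(12), np.int64(9)), (np.int64(36), np.int64(8), np.int64(11)), (np.int64(40), np.int64(5), np.int64(10))]
189 [(np.int64(30), np.int64(8), np.int64(11)), (np.int64(34), np.int64(6), np.int64(10)), (np.int64(38), np.int64(3), np.int64(10))]
```

The fingers are above the display, with the near fingertip at about z 0.091, which means the tip extends about 70 mm at this opening. I'll go down and grip the display.

apply_moves --rows '[-0.0033,0.0007,0.03,0.0005,-0.0013,0.0012,-0.0033,0.0007,0.06,0.0005,-0.0013,0.0012,-0.0033,0.0007,0.09,0.0005,-0.0013,0.0012,-0.0033,0.0007,0.11,0.0005,-0.0013,0.0012,-0.0033,0.0007,0.117,0.0005,-0.0013,0.0012,-0.0033,0.0007,0.117,0.0005,-0.0013,0.0012,-0.0033,0.0007,0.117,0.0005,-0.0013,0.0012]'

```text
t: 2.75
tool_pos: [0.4885, -0.0675, 0.0908]
tool_rot: [2.372, 2.058, 0.001]
contact_force: [1.1, -0.4, 0.3]
opening: 0.0512
grip_force: 0.0
```

```bash
python3 -c "
from plan import *
st()"
```

```text
t 2.75 pos [ 0.4885 -0.0675  0.0908] cal [  1.15 -56.09] yawerr [ 0.0011  0.0004 -0.0016] F [ 1.08 -0.39  0.31] op 0.0512 gf 0.0 tip 0.0726
```

apply_moves --rows '[0,-0.0018,0,0,0,-0.001,0,-0.0018,0,0,0,-0.001,0,-0.0018,0,0,0,-0.001,0,-0.0018,0,0,0,-0.001]' --grip 0.44

```text
t: 3.15
tool_pos: [0.487, -0.0675, 0.0903]
tool_rot: [2.372, 2.06, -0.0]
contact_force: [-0.1, 0.4, 0.2]
opening: 0.038
grip_force: 0.0
```

```bash
python3 -c "
from plan import *
st()"
```

```text
t 3.15 pos [ 0.487  -0.0675  0.0903] cal [ -0.31 -56.31] yawerr [ 0.0002  0.0003 -0.0005] F [-0.08  0.44  0.24] op 0.038 gf 0.0 tip 0.0726
```

No contact at 38 mm. Now close on the display.

apply_moves --rows '[0,0,0,0,0,0,0,0,0,0,0,0,0,0,0,0,0,0,0,0,0,0,0,0,0,0,0,0,0,0]' --grip 0.36 --grip_force 20

```text
t: 3.65
tool_pos: [0.4868, -0.0674, 0.0903]
tool_rot: [-2.371, -2.06, 0.002]
contact_force: [-4.2, 0.7, 5.5]
opening: 0.0332
grip_force: 22.6
```

```bash
python3 -c "
from plan import *
st()"
```

```text
t 3.65 pos [ 0.4868 -0.0674  0.0903] cal [ -0.54 -56.26] yawerr [-0.001   0.0004 -0.0002] F [-4.18  0.72  5.53] op 0.0332 gf 22.552510499954224 tip 0.0726
```

apply_moves --rows '[-0.002,-0.0004,0,0,0,0,-0.006,-0.0005,0,0,0,0,-0.012,-0.0005,0,0,0,0,-0.018,-0.0005,0,0,0,0,-0.024,-0.0005,0,0,0,0,-0.03,-0.0005,0,0,0,0,-0.036,-0.0005,0,0,0,0,-0.042,-0.0005,0,0,0,0,-0.048,-0.0005,0,0,0,0,-0.054,-0.0005,0,0,0,0,-0.058,-0.0005,0,0,0,0,-0.06,-0.0005,0,0,0,0,-0.06,-0.0005,0,0,0,0,-0.06,-0.0005,0,0,0,0]'

```text
t: 5.05
tool_pos: [0.4817, -0.1033, 0.0904]
tool_rot: [2.372, 2.06, -0.001]
contact_force: [-2.3, -0.6, 4.4]
opening: 0.0333
grip_force: 22.5
```

```bash
python3 -c "
from plan import *
st()"
```

```text
t 5.05 pos [ 0.4817 -0.1033  0.0904] cal [ -0.59 -92.46] yawerr [-0.0001  0.0006 -0.0004] F [-2.28 -0.56  4.42] op 0.0333 gf 22.524037957191467 tip 0.0726
```

apply_moves --rows '[0,0,0,0,0,0,0,0,0,0,0,0,0,0,0,0,0,0,0,0,0,0,0,0,0,0,-0.03,0,0,0,0,0,-0.08,0,0,0,0,0,-0.13,0,0,0,0,0,-0.13,0,0,0,0,0,-0.13,0,0,0]' --grip 0.55

```text
t: 5.95
tool_pos: [0.482, -0.1032, 0.1687]
tool_rot: [2.37, 2.059, 0.001]
contact_force: [0.0, -0.2, -0.4]
opening: 0.0474
grip_force: 0.0
```

```bash
python3 -c "
from plan import *
st(); go(.4222,.1415,.16)"
```

```text
t 5.95 pos [ 0.482  -0.1032  0.1687] cal [ -0.3  -92.31] yawerr [ 0.0017  0.0007 -0.0003] F [ 0.01 -0.15 -0.36] op 0.0474 gf 0.0 tip 0.0726
move [ 0.3898 -0.1558  0.014 ] [ 0.0011  0.0004 -0.0002]
```

apply_moves --rows '[0.08,-0.03,0,0,0,0,0.16,-0.06,0,0,0,0,0.24,-0.1,0,0,0,0,0.32,-0.13,0,0,0,0,0.39,-0.1558,0.014,0,0,0,0.39,-0.1558,0.014,0,0,0,0.39,-0.1558,0.014,0,0,0,0.39,-0.1558,0.014,0,0,0]'

```text
t: 6.75
tool_pos: [0.4215, 0.1411, 0.1587]
tool_rot: [-2.372, -2.059, 0.003]
contact_force: [1.0, -0.5, 0.5]
opening: 0.0469
grip_force: 0.0
```

```bash
python3 -c "
from plan import *
st(); go(.4222,.1415,.089); im,d=snap('top','t2')
s,_=snap('scene','s2')
a=cv2.resize(im[165:240,215:385],None,fx=4.5,fy=4.5,interpolation=cv2.INTER_CUBIC)
b=cv2.resize(s[135:190,190:360],None,fx=4.5,fy=4.5,interpolation=cv2.INTER_CUBIC)
cv2.imwrite('pics/c5.png',np.vstack([a,b]))"
```

```text
t 6.75 pos [0.4215 0.1411 0.1587] cal [-94.31 141.17] yawerr [-0.0017  0.0011 -0.0009] F [ 0.99 -0.48  0.48] op 0.0469 gf 0.0 tip 0.0726
move [0.0009 0.0012 0.1161] [-0.0011  0.0007 -0.0005]
```

View pics/c5.png

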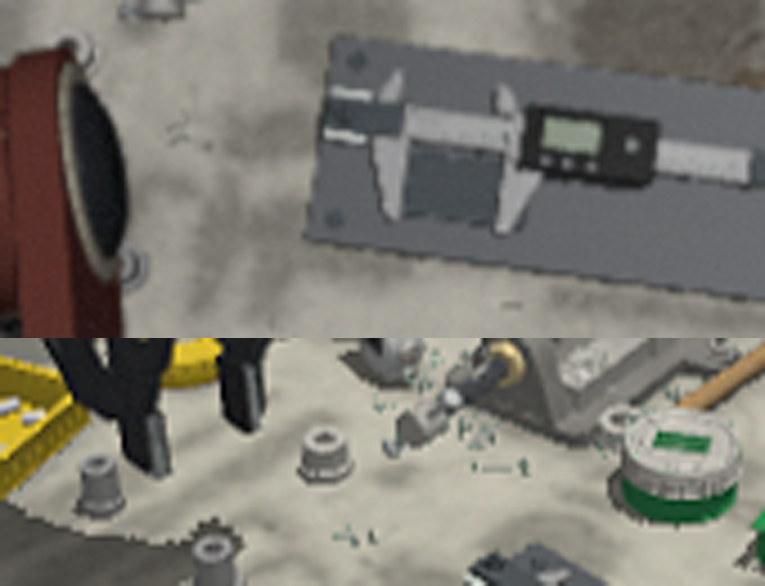

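```bash
python3 -c "
from plan import *
print(world('scene',None,236.7,181.3,.03)); print(world('scene',None,190+98/4.5-.4,135+(463-338)/4.5-.4,.03))
q=lambda x,y:((x+.5)/4.5-.5+215,(y+.5)/4.5-.5+165)
for x,y in[(405,150),(403,185),(505,155),(500,190),(505,160)]: print((incal(world('top',None,*q(x,y),.019)[:2])*1e3).round(1))
print((incal(world('top',None,*q(656,140),.028)[:2])*1e3).round(1),(incal(world('top',None,*q(526,130),.028)[:2])*1e3).round(1))"
```

```text
[0.42060432 0.14128975 0.03      ]
[0.43786362 0.24091265 0.03      ]
[-15.4   2.9]
[-33.7   1.4]
[-11.2 -49. ]
[-29.7 -48.8]
[-13.8 -49.4]
[   5.6 -125.1] [  2. -58.]
```

Both views agree on the blank at (0.4215,0.1413). The gap is about 50 mm and the sliding jaw looks square. Going down to grasp.

apply_moves --rows '[0,0.0005,0.04,0,0,0,0,0.0005,0.08,0,0,0,0,0.0005,0.105,0,0,0,0,0.0005,0.116,0,0,0,0,0.0005,0.116,0,0,0,0,0.0005,0.116,0,0,0]'

```text
t: 7.45
tool_pos: [0.4228, 0.1413, 0.0907]
tool_rot: [2.372, 2.058, 0.001]
contact_force: [-0.1, -0.5, 0.0]
opening: 0.0469
grip_force: 0.0
```

apply_moves --rows '[0,0,0,0,0,0,0,0,0,0,0,0,0,0,0,0,0,0,0,0,0,0,0,0,0,0,0,0,0,0,0,0,0,0,0,0,0,0,0,0,0,0]' --grip 0.1 --grip_force 20

```text
t: 8.15
tool_pos: [0.4228, 0.1418, 0.091]
tool_rot: [2.371, 2.06, 0.001]
contact_force: [-0.6, -0.7, 5.8]
opening: 0.0177
grip_force: 19.7
```

```bash
python3 -c "
from plan import *
st()"
```

```text
t 8.15 pos [0.4228 0.1418 0.091 ] cal [-93.1  142.02] yawerr [ 0.0015  0.     -0.0001] F [-0.57 -0.71  5.76] op 0.0177 gf 19.70803052186966 tip 0.0726
```

apply_moves --rows '[0,0,-0.01,0,0,0,0,0,-0.04,0,0,0,0,0,-0.08,0,0,0,0,0,-0.11,0,0,0,0,0,-0.11,0,0,0,0,0,-0.11,0,0,0]'

```text
t: 8.75
tool_pos: [0.4218, 0.1418, 0.1556]
tool_rot: [-2.372, -2.06, 0.001]
contact_force: [-1.0, -0.0, -1.4]
opening: 0.0178
grip_force: 19.6
```

```bash
python3 -c "
from plan import *
st(); go(*cal(-.030,-.018),.157)"
```

```text
t 8.75 pos [0.4218 0.1418 0.1556] cal [-94.11 141.81] yawerr [-0.0004  0.0002 -0.0003] F [-1.01 -0.02 -1.44] op 0.0178 gf 19.598691165447235 tip 0.0726
move [-0.2663  0.1069 -0.0023] [-0.0002  0.0001 -0.0002]
```

apply_moves --rows '[-0.03,0.012,0,0,0,0,-0.08,0.032,0,0,0,0,-0.14,0.056,0,0,0,0,-0.2,0.08,0,0,0,0,-0.24,0.096,0,0,0,0,-0.26,0.104,0,0,0,0,-0.2663,0.1069,0,0,0,0,-0.2663,0.1069,0,0,0,0,-0.2663,0.1069,0,0,0,0,-0.2663,0.1069,0,0,0,0]'

```text
t: 9.75
tool_pos: [0.4629, -0.0244, 0.1558]
tool_rot: [-2.37, -2.062, 0.001]
contact_force: [0.0, -0.0, -0.1]
opening: 0.0175
grip_force: 19.6
```

```bash
python3 -c "
from plan import *
st(); go(*cal(-.030,-.018),.106); im,d=snap('scene','s3'); st()
cv2.imwrite('pics/c6.png',cv2.resize(im[160:240,270:400],None,fx=6,fy=6,interpolation=cv2.INTER_CUBIC))"
```

```text
t 9.75 pos [ 0.4629 -0.0244  0.1558] cal [-30.19 -17.02] yawerr [-0.0008 -0.      0.0012] F [ 0.04 -0.   -0.11] op 0.0175 gf 19.60789203643799 tip 0.0726
move [-0.0016  0.0004  0.0829] [-0.0005 -0.      0.0008]
t 9.8 pos [ 0.463  -0.0246  0.1559] cal [-30.1  -17.12] yawerr [-0.0005  0.0001  0.0011] F [-0.3   0.19  0.57] op 0.0179 gf 19.608289897441864 tip 0.0726
```

View pics/c6.png

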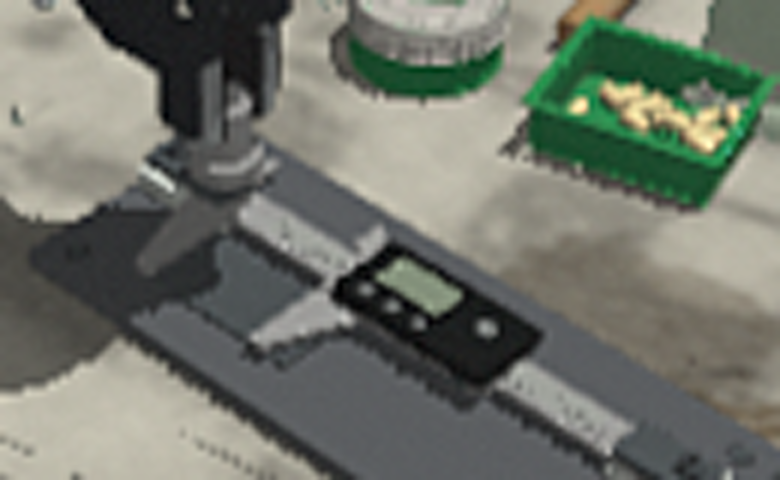

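The blank is held upright above the rest beside the fixed jaw. Lowering it.

apply_moves --rows '[-0.003,0,0.02,0,0,0.0007,-0.003,0,0.045,0,0,0.0007,-0.003,0,0.065,0,0,0.0007,-0.003,0,0.078,0,0,0.0007,-0.003,0,0.082,0,0,0.0007,-0.003,0,0.082,0,0,0.0007,-0.003,0,0.082,0,0,0.0007,-0.003,0,0.082,0,0,0.0007]'

```text
t: 10.6
tool_pos: [0.4635, -0.0274, 0.1075]
tool_rot: [2.372, 2.058, 0.001]
contact_force: [0.1, -0.4, 0.3]
opening: 0.0177
grip_force: 19.6
```

```bash
python3 -c "
from plan import *
st()"
```

```text
t 10.6 pos [ 0.4635 -0.0274  0.1075] cal [-29.23 -19.86] yawerr [ 0.0011  0.0004 -0.0015] F [ 0.12 -0.44  0.31] op 0.0177 gf 19.611355662345886 tip 0.0726
```

apply_moves --rows '[0,0,0.0015,0,0,0,0,0,0.003,0,0,0,0,0,0.0045,0,0,0,0,0,0.0045,0,0,0,0,0,0.0045,0,0,0]'

```text
t: 11.1
tool_pos: [0.463, -0.0273, 0.1041]
tool_rot: [2.373, 2.059, -0.0]
contact_force: [-0.8, 1.2, -0.2]
opening: 0.0177
grip_force: 19.6
```

apply_moves --rows '[0,0,0.0007,0,0,0,0,0,0.0014,0,0,0,0,0,0.0014,0,0,0]'

```text
t: 11.4
tool_pos: [0.4631, -0.0273, 0.104]
tool_rot: [-2.373, -2.059, 0.001]
contact_force: [-4.2, 0.4, 5.7]
opening: 0.0176
grip_force: 20.1
```

apply_moves --rows '[0,0,0,0,0,0,0,0,0,0,0,0,0,0,0,0,0,0,0,0,0,0,0,0,0,0,0,0,0,0,0,0,0,0,0,0]' --grip 0.5

```text
t: 12.0
tool_pos: [0.4629, -0.0272, 0.1032]
tool_rot: [-2.373, -2.059, 0.001]
contact_force: [0.3, 0.7, 0.3]
opening: 0.0427
grip_force: 0.0
```

apply_moves --rows '[0,0,-0.02,0,0,0,0,0,-0.05,0,0,0,0,0,-0.09,0,0,0,0,0,-0.12,0,0,0,0,0,-0.12,0,0,0]'

```text
t: 12.5
tool_pos: [0.465, -0.0276, 0.1793]
tool_rot: [2.368, 2.055, 0.006]
contact_force: [1.4, 0.6, 0.8]
opening: 0.0428
grip_force: 0.0
```

```bash
python3 -c "
from plan import *
st(); go(*cal(0,-.155),.175)"
```

```text
t 12.5 pos [ 0.465  -0.0276  0.1793] cal [-27.69 -19.9 ] yawerr [ 0.0071  0.0008 -0.0014] F [1.35 0.62 0.8 ] op 0.0428 gf 0.0 tip 0.0726
move [-0.2251  0.0464  0.0077] [ 0.0045  0.0005 -0.0009]
```

```bash
python3 -c "
from plan import *
st(); go(*cal(-.004,-.152),.170); im,d=snap('top','t4')
for x,y in((1,1),): pass
cv2.imwrite('pics/c7.png',cv2.resize(im[170:230,280:400],None,fx=6.5,fy=6.5,interpolation=cv2.INTER_CUBIC))"
```

```text
t 12.5 pos [ 0.465  -0.0276  0.1793] cal [-27.69 -19.9 ] yawerr [ 0.0071  0.0008 -0.0014] F [1.35 0.62 0.8 ] op 0.0428 gf 0.0 tip 0.0726
move [-0.2201  0.0397  0.0159] [ 0.0045  0.0005 -0.0009]
```

apply_moves --rows '[-0.03,0.007,0,0,0,0,-0.08,0.015,0,0,0,0,-0.13,0.024,0,0,0,0,-0.18,0.033,0,0,0,0,-0.21,0.038,0.01,0,0,0,-0.22,0.04,0.015,0,0,0,-0.22,0.04,0.015,0,0,0,-0.22,0.04,0.015,0,0,0,-0.22,0.04,0.015,0,0,0]' --grip 0.0

```text
t: 13.45
tool_pos: [0.4681, -0.1604, 0.1661]
tool_rot: [-2.371, -2.06, 0.001]
contact_force: [0.3, -0.3, 0.8]
opening: -0.0001
grip_force: 0.0
```

```bash
python3 -c "
from plan import *
st(); im,d=snap('top','t5');st(); go(*cal(-.004,-.152),.0945)
s,ds=snap('scene','s5')
a=cv2.resize(im[165:225,235:395],None,fx=4.8,fy=4.8,interpolation=cv2.INTER_CUBIC)
b=cv2.resize(s[165:225,260:420],None,fx=4.8,fy=4.8,interpolation=cv2.INTER_CUBIC)
cv2.imwrite('pics/c8.png',np.vstack([a,b]))"
```

```text
t 13.45 pos [ 0.4681 -0.1604  0.1661] cal [  -6.13 -150.91] yawerr [-0.0006 -0.0001 -0.0003] F [ 0.27 -0.26  0.78] op -0.0001 gf 0.0 tip 0.0726
t 13.5 pos [ 0.4682 -0.1604  0.1663] cal [  -6.02 -150.96] yawerr [-0.0002  0.0001 -0.0002] F [-1.09 -0.08 -0.7 ] op -0.0004 gf 0.0 tip 0.0726
move [-0.0017  0.0034  0.1197] [-0.0001  0.0001 -0.0001]
```

View pics/c8.png

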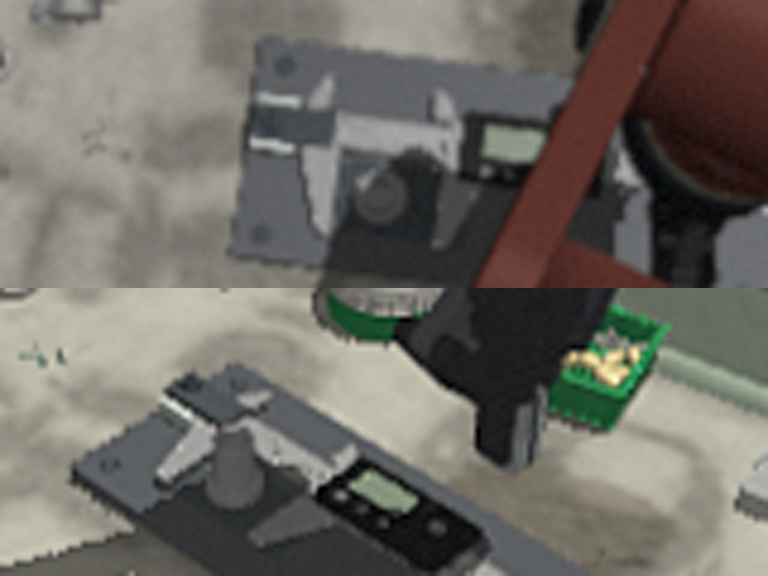

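The blank stands upright on the rest between the jaws: (380,190) in the upper crop, (235,465) in the lower. I'll lower the closed fingers behind the display.

apply_moves --rows '[-0.001,0.002,0.03,0,0,0,-0.001,0.002,0.07,0,0,0,-0.001,0.002,0.1,0,0,0,-0.001,0.002,0.115,0,0,0,-0.001,0.002,0.119,0,0,0,-0.001,0.002,0.119,0,0,0,-0.001,0.002,0.119,0,0,0]'

```text
t: 14.25
tool_pos: [0.4699, -0.1624, 0.096]
tool_rot: [2.371, 2.058, 0.001]
contact_force: [0.2, 0.8, 0.1]
opening: -0.0
grip_force: 0.0
```

```bash
cat >> plan.py <<'E'
def force(n=8):
    F=[];P=[]
    for _ in range(n):
        ctrl.get_image('top'); o=ctrl.get_obs(); F.append(o['contact_force']); P.append(o['tool_pos'])
    F=np.mean(F,0); P=np.mean(P,0); print('t',o['t'],'Fcal',(F[:2]@X).round(2),(F[:2]@Y).round(2),'Fz',F[2].round(2),'cal',(incal(P[:2])*1e3).round(2),'z',P[2].round(4),'q1 eff',o['effort'][0].round(2))
E
python3 -c "
from plan import *
st(); force()"
```

```text
t 14.25 pos [ 0.4699 -0.1624  0.096 ] cal [  -4.   -152.61] yawerr [ 0.0016  0.0009 -0.0013] F [0.24 0.8  0.08] op -0.0 gf 0.0 tip 0.0726
t 14.65 Fcal -0.26 0.11 Fz -0.03 cal [  -4.33 -152.58] z 0.0956 q1 eff 0.0
```

apply_moves --rows '[0.008,0,0,0,0,0,0.017,0,0,0,0,0,0.019,0,0,0,0,0,0.021,0,0,0,0,0,0.023,0,0,0,0,0,0.025,0,0,0,0,0,0.027,0,0,0,0,0,0.029,0,0,0,0,0,0.031,0,0,0,0,0,0.033,0,0,0,0,0,0.035,0,0,0,0,0,0.037,0,0,0,0,0,0.039,0,0,0,0,0,0.041,0,0,0,0,0,0.043,0,0,0,0,0,0.045,0,0,0,0,0,0.047,0,0,0,0,0,0.049,0,0,0,0,0]'

```text
t: 16.45
tool_pos: [0.4734, -0.1329, 0.0949]
tool_rot: [-2.373, -2.059, 0.001]
contact_force: [-0.0, -0.1, 0.2]
opening: 0.0003
grip_force: 0.6
```

```bash
python3 -c "
from plan import *
st(); force(6)
im=np.array(ctrl.get_image('top')[0]); s,_=snap('scene','s6')
a=cv2.resize(im[165:225,265:365],None,fx=4.8,fy=4.8,interpolation=cv2.INTER_CUBIC)
b=cv2.resize(s[165:225,260:360],None,fx=4.8,fy=4.8,interpolation=cv2.INTER_CUBIC)
cv2.imwrite('pics/c9.png',np.vstack([a,b]))"
```

```text
t 16.45 pos [ 0.4734 -0.1329  0.0949] cal [  -4.74 -122.93] yawerr [-0.0003  0.0003 -0.0015] F [-0.03 -0.05  0.22] op 0.0003 gf 0.6175678660656558 tip 0.0726
t 16.75 Fcal 0.07 -0.23 Fz 0.3 cal [  -4.74 -122.84] z 0.0949 q1 eff -0.0
```

View pics/c9.png

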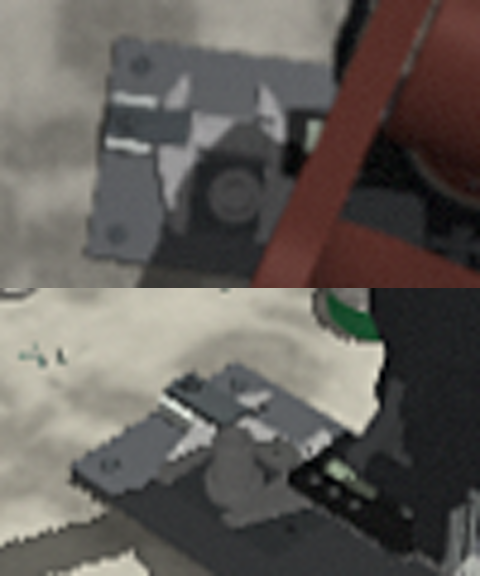

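The sliding jaw has followed the push and the gap is now about 33 mm, with the blank still upright between the jaws. I'll close the rest in small steps and watch the force.

apply_moves --rows '[0.001,0,0,0,0,0,0.002,0,0,0,0,0,0.003,0,0,0,0,0,0.004,0,0,0,0,0,0.005,0,0,0,0,0,0.006,0,0,0,0,0,0.007,0,0,0,0,0,0.008,0,0,0,0,0]'

```text
t: 17.65
tool_pos: [0.474, -0.1282, 0.0949]
tool_rot: [2.373, 2.059, -0.001]
contact_force: [0.1, -1.1, -0.5]
opening: 0.0001
grip_force: 0.7
```

```bash
python3 -c "
from plan import *
st(); force(4)"
```

```text
t 17.65 pos [ 0.474  -0.1282  0.0949] cal [  -4.71 -118.19] yawerr [-0.0002  0.0003 -0.0014] F [ 0.09 -1.06 -0.54] op 0.0001 gf 0.7474280514725251 tip 0.0726
t 17.85 Fcal 0.38 -1.2 Fz -0.05 cal [  -4.71 -118.13] z 0.0949 q1 eff 0.47
```

apply_moves --rows '[0.0004,0,0,0,0,0,0.0008,0,0,0,0,0,0.0012,0,0,0,0,0,0.0016,0,0,0,0,0,0.002,0,0,0,0,0,0.0024,0,0,0,0,0]'

```text
t: 18.45
tool_pos: [0.4742, -0.1268, 0.0949]
tool_rot: [2.373, 2.059, -0.001]
contact_force: [-0.1, -1.3, 0.5]
opening: 0.0001
grip_force: 0.7
```

```bash
python3 -c "
from plan import *
force(4)"
```

```text
t 18.65 Fcal 0.38 -1.83 Fz 0.27 cal [  -4.72 -116.76] z 0.0949 q1 eff 0.62
```

apply_moves --rows '[0.0004,0,0,0,0,0,0.0008,0,0,0,0,0,0.0012,0,0,0,0,0,0.0016,0,0,0,0,0]'

```text
t: 19.05
tool_pos: [0.4744, -0.1258, 0.0949]
tool_rot: [-2.373, -2.059, 0.001]
contact_force: [-0.7, -1.6, 0.7]
opening: -0.0001
grip_force: 0.7
```

```bash
python3 -c "
from plan import *
force(4)"
```

```text
t 19.25 Fcal 0.03 -1.54 Fz 0.3 cal [  -4.72 -115.8 ] z 0.0949 q1 eff 0.62
```

apply_moves --rows '[0.0004,0,0,0,0,0,0.0008,0,0,0,0,0,0.0012,0,0,0,0,0]'

```text
t: 19.55
tool_pos: [0.4745, -0.1251, 0.0949]
tool_rot: [-2.373, -2.059, 0.001]
contact_force: [-0.5, -1.1, -0.3]
opening: 0.0001
grip_force: 0.7
```

```bash
python3 -c "
from plan import *
force(2)"
```

```text
t 19.65 Fcal -0.03 -2.28 Fz 0.02 cal [  -4.73 -115.09] z 0.0949 q1 eff 0.66
```

apply_moves --rows '[0.0004,0,0,0,0,0,0.0008,0,0,0,0,0,0.0012,0,0,0,0,0]'

```text
t: 19.95
tool_pos: [0.4746, -0.1244, 0.0949]
tool_rot: [-2.373, -2.059, 0.001]
contact_force: [0.3, -1.8, -0.3]
opening: -0.0002
grip_force: 0.7
```

```bash
python3 -c "
from plan import *
force(2)"
```

```text
t 20.05 Fcal -0.26 -0.86 Fz 0.09 cal [  -4.72 -114.37] z 0.0949 q1 eff 0.65
```

apply_moves --rows '[0.0004,0,0,0,0,0,0.0008,0,0,0,0,0,0.0012,0,0,0,0,0]'

```text
t: 20.35
tool_pos: [0.4747, -0.1237, 0.0949]
tool_rot: [2.373, 2.059, -0.001]
contact_force: [0.4, -2.6, -0.3]
opening: -0.0
grip_force: 0.9
```

```bash
python3 -c "
from plan import *
force(2)"
```

```text
t 20.45 Fcal -0.67 -1.57 Fz 0.27 cal [  -4.71 -113.67] z 0.0949 q1 eff 0.78
```

apply_moves --rows '[0.0004,0,0,0,0,0,0.0008,0,0,0,0,0,0.0012,0,0,0,0,0]'

```text
t: 20.75
tool_pos: [0.4748, -0.1233, 0.0949]
tool_rot: [2.372, 2.059, -0.001]
contact_force: [-0.5, -4.0, -0.2]
opening: 0.0003
grip_force: 2.0
```

```bash
python3 -c "
from plan import *
force(2)"
```

```text
t 20.85 Fcal 0.11 -4.31 Fz 0.11 cal [  -4.61 -113.25] z 0.0949 q1 eff 2.03
```

Contact: the push has risen to 4.3 N, about 3 N on the flange after friction. Hold it there.

apply_moves --rows '[0,0,0,0,0,0,0,0,0,0,0,0,0,0,0,0,0,0,0,0,0,0,0,0,0,0,0,0,0,0,0,0,0,0,0,0]'

```text
t: 21.45
tool_pos: [0.4748, -0.1232, 0.0949]
tool_rot: [2.372, 2.059, -0.001]
contact_force: [-0.2, -5.3, -0.4]
opening: 0.0003
grip_force: 2.6
```

```bash
python3 -c "
from plan import *
force(6)"
```

```text
t 21.75 Fcal 0.27 -5.12 Fz -0.5 cal [  -4.6  -113.15] z 0.095 q1 eff 2.45
```

apply_moves --rows '[-0.0003,0,0,0,0,0,-0.0006,0,0,0,0,0,-0.0009,0,0,0,0,0,-0.0015,0,0,0,0,0,-0.003,0,0,0,0,0,-0.01,0,0,0,0,0,-0.02,0,0,0,0,0,-0.02,0,0,0,0,0,-0.02,0,-0.04,0,0,0,-0.02,0,-0.1,0,0,0,-0.02,0,-0.15,0,0,0,-0.02,0,-0.15,0,0,0,-0.02,0,-0.15,0,0,0]'

```text
t: 23.05
tool_pos: [0.4734, -0.135, 0.1856]
tool_rot: [2.372, 2.058, 0.001]
contact_force: [-0.4, -0.3, -0.1]
opening: -0.0005
grip_force: 0.0
```

```bash
python3 -c "
from plan import *
force(4); z=np.load('pics/s6.npz'); _,d=snap('scene','s9')
# blank top: find points with height 0.037..0.047 near caliper (-30,-12)
B=[]
for u in range(290,340):
    for v in range(180,225):
        w=world('scene',d,u,v); c=incal(w[:2])
        if .036<w[2]<.05 and abs(c[0]+.03)<.02 and abs(c[1]+.015)<.02: B.append(np.r_[c,w[2]])
B=np.array(B); print(len(B),(np.median(B,0)*1e3).round(1),(np.ptp(B,0)*1e3).round(1))"
```

```text
t 23.25 Fcal -0.49 -0.22 Fz -0.47 cal [  -5.51 -124.72] z 0.1834 q1 eff -0.0
55 [-31.6 -12.9  41. ] [19.9 19.9  7.7]
```

The blank stands at about (-31,-13) mm in the caliper frame with its top near z 41–43 mm, as expected for a nipped upright blank. Handing in.

```bash
python3 -c "
from station import ctrl
print(ctrl.finish_job())"
```

```text
the job is handed in; nothing more can be done
None
```

The nearer blank stands on the rest, nipped in the caliper: I held the sliding jaw closed with a 4–5 N push (about 3–4 N on the flange), then backed the arm off. I handed the job in at about 23 s, and no verdict came back.

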